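# Shut and latch the equipment enclosure

## Task

The grey steel wiring enclosure bolted to the bench has been left open after an inspection. Swing its hinged cover down onto the box, push the sprung quarter-turn stud in and turn it clockwise a quarter turn until it locks and holds the cover fully shut by itself. Do it gently: do not force the stud against the bottom or the end of its turn, or pull on it once locked, and leave the other things on the bench where they are.

Things in the scene. Friction and masses are not known exactly. Their poses are not given: they have to be found in the camera images.
- unit: Grey painted steel enclosure lying on its back, fixed to the bench, 180 x 180 mm, 90 mm high, open at the top under its hinged cover. Origin: centre of its underside, on the bench; z up, x from the hinge side (nearer the robot) to the stud side. The hinge axis runs along its y at x = -92 mm, z = 92 mm. Its place on the bench and its yaw vary.
- cover (a joint): Cover hinge, rad: 0 shut, grows as it opens. Grey plastic plate 184 x 184 x 4 mm, about 150 g, hinged on the unit's -x side, underside at z = 90 mm when shut. A stiff hinge (0.3 N m) keeps it where it is left. A sprung rubber seal under the free edge lifts the unlatched shut cover to about 0.02 to 0.045 rad; pressing it down takes 6 to 8 N at the stud (up to 14 N halfway to the hinge).
- wing (a point): Middle of the stud's black wing grip, on the stud's axis: a bar 34 mm long (point x), 10 mm thick (y), 22 mm high (z) on a round steel flange (32 mm across, 4 mm thick) that turns and sinks with it and may be pressed on. The point is 11 mm below the wing's top, 11 mm above the flange. The stud is 140 mm from the hinge axis, mid-width. Cover shut, stud free: 130 mm above the bench.
- plunger (a joint): How far the stud is pushed into the cover, m: 0 free, sprung (7.5 N to start, 10 N at 0.004, 16 N at 0.014). With the cover pressed shut the stud can turn once 0.004 to 0.014 in and bottoms hard 2.2 mm deeper (0.0062 at 11.3 N to 0.0162 at 17.4 N): this differs each time and is not measured, only felt. Locked and let go, it rises to rest 3 mm above the depth where it could turn.
- stud (a joint): Turn of the stud, rad, clockwise seen from above: 0 unlocked (wing and pin along the cover's x; within 0.1 at the start), 1.57 locked (wing across), end stop about 1.72. Let go between about 1.45 and 1.7, the pin springs up into its notch. It turns freely while the pin is out of the receptacle, and not at all while the pin is in the slot.
- pin: Steel cross-pin through the foot of the stud, 24 mm long, 5 mm thick, along its x, 24 mm below this origin, which lies on the stud's axis at the cover's top face (stud free). It enters a slot (30 mm along the unit's x, 9 mm wide, 6 mm deep) in a receptacle under the shut stud, turns below it and springs up into a notch. Pin force on the receptacle over 15 N before it is turned, or 25 N after, damages it.
- tape: Bystander: roll of brown tape, 90 mm across, 24 mm high, origin under its centre.
- screwdriver: Bystander: screwdriver with black handle, lying beside the enclosure.
- torch: Bystander: black torch 140 mm long, 36 mm thick, lying near the enclosure.
- vase: Bystander: small green glass vase, 120 mm high.
- bowl: Bystander: white bowl, 120 mm across, 55 mm high.
- bottle: Bystander: blue plastic bottle, 190 mm high.
- helmet: Bystander: black helmet, 250 mm across, 228 mm high.
- carton: Bystander: closed cardboard carton 220 x 260 x 170 mm.

How it is judged:
On the way, in this order (a step that is already met when the one before it is completed fails the run):
1. the cover is swung down onto its seal (value of joint cover below 0.1 rad).
2. the stud is pushed in with the cover shut (value of joint plunger above 0.003 m and value of joint cover below 0.03 rad), for 0.1 s.
At the end, for the whole second after the job is handed in: The cover is shut (under 0.02 rad), the stud is turned past 1.38 rad and has sprung back up into its notch (0.3 to 12.5 mm in), so that it holds the cover by itself (value of joint cover below 0.02 rad and value of joint stud above 1.38 rad and value of joint plunger between 0.0003 and 0.0125 m); the robot touches nothing.
It fails at once if the stud, not yet turned home, is forced against the bottom or the side of its slot (over 15 N on the pin) (contact force between pin and anything else above 15 N and value of joint stud below 1.2 rad).
It fails at once if the pin is forced against the receptacle in any way (over 25 N) (contact force between pin and anything else above 25 N).
It fails at once if a bystander is shoved or knocked over (moved over 30 mm) (distance of any of tape, screwdriver, torch, vase, bowl, bottle, helmet, carton from where it was at the start of the episode above 0.03 m).
It also fails if it takes over 72 s, if anything falls off the work surface, if the arm or the gripper's body presses on something with over 40 N, if the wrist force passes 120 N, or if a joint passes its speed limit or range.

## Robot

A 6-joint arm with a two-finger parallel gripper is mounted at the origin on the work surface. World frame = base frame: x ahead of the robot, y to its left, z up, the work surface at z = 0. Lengths are in m, angles in rad, forces in N, time in s.
With the tool pointing down it reaches from about 0.35 to 1 m from the base axis. Payload 7.1 kg.
Tool frame: the origin (TCP) lies between the finger pads; the fingertips stand 22 mm ahead of it and the grasp point (between the pads) lies 3 mm ahead of it; x points along the fingers, y is the direction in which the jaws open and shut, and the axes are right-handed (so a half turn about x gives the same grasp; the last joint's range is limited). The gripper opens to 85 mm and grips with 20 to 120 N. Pads are 22 mm wide; open, the fingers measure 114 mm over their backs; the gripper's body (76 mm by 85 mm) begins 54 mm behind the grasp point. The pads swing forward as they close: fully open they stand 13 mm farther back than shut.
Start: joints at [1.191, 0.423, 1.63, -0, 1.089, -0.019], TCP at [0.221, 0.585, 0.253] pointing down, gripper open.
Joint ranges: [-3, 3], [-0.9, 2.11], [0.09, 2.58], [-1.31, 4.45], [0.11, 2.69], [-2.54, 2.54]. Speed limits (rad/s): [2.39, 2.39, 3.01, 3.14, 3.14, 3.14].

## Interface

Orientations are given as a rotation vector (axis times angle).
In Python, from rig import manip gives the robot as it stands. The module is installed in compiled form; this text tells all that it offers. Calls block until the motion is done:
- manip.move_to(position, orientation): joint-space move of the TCP to a pose.
- manip.servo_line(position, orientation=None, rate=0.15): straight line of the TCP; orientation=None keeps the orientation; rate is the mean speed in m/s.
- manip.set_joints(angles): joint-space move.
- manip.command_gripper(opening, f_grip=None): finger opening in m; f_grip is the grip in N (None keeps the last); returns when the fingers have stopped.
- manip.hold(seconds).
- manip.solve_ik(position, orientation): joint angles nearest the present ones, or None.
- manip.camera(name): name is "scene" or "side" or "wrist"; returns a dict with "image" (384x512x3 uint8, red, green, blue), "fx", "fy", "cx", "cy" (pixels), "cam_to_world" (4x4, takes a point from camera to world coordinates); the wrist camera has in their place "mount" (4x4, takes a point from camera to tool coordinates, whose origin is the TCP and whose axes are the tool frame's). Camera axes: x right, y down, z forward; pixel columns grow to the right and rows downward; lengths in m; the calibration is good to about 2 mm. The wrist camera is an equidistant fisheye: a pixel r from the principal point sees the ray r / f radians off the axis. A picture is of the moment at which its call begins: read the wrist's pose just before it. There is no depth.
A pose or a line that the arm cannot do raises manip.IKError and nothing moves.
- manip.sign_off(): hands the job in, once; it reports no verdict.
Readings, each from a call of its own:
- manip.get_time(): time.
- manip.get_joint_positions(): joint angles.
- manip.get_joint_vel(): joint speeds.
- manip.get_tau(): joint torques, N m.
- manip.get_position(): TCP position.
- manip.get_ee_rot(): TCP orientation.
- manip.get_contact_force(): force on the tool from outside, world axes, zero at the start.
- manip.get_torque(): the same for the moment, N m.
- manip.get_width(): finger opening in m.
Only numpy, scipy, OpenCV 4.12 (cv2) and the standard library are available. Lean on these libraries where they do the work, as an engineer would, in place of code of your own. Each camera call takes 0.05 s, during which the arm holds its last target.

## Working session

There is one attempt and no reset: what is moved stays moved. The work goes in short steps, each a Python script; the robot and the scene stay as the last script left them, time stands still between calls to the robot, and variables do not carry over. Pictures are saved under pics/ and viewed, and the job is handed in when it is done.

```bash
mkdir -p pics; ls
python3 - <<'E'
from rig import manip
import cv2,numpy as np
for n in ["scene","side","wrist"]:
    c=manip.camera(n); cv2.imwrite(f"pics/{n}0.png",c["image"][:,:,::-1])
    print(n,c["fx"],c["fy"],c["cx"],c["cy"]); print(np.round(c.get("cam_to_world",c.get("mount")),4).tolist())
print(manip.get_time(),manip.get_position(),manip.get_ee_rot(),manip.get_width(),manip.get_contact_force())
E
```

```text
pics
scene 471.69661424810744 471.69661424810744 261.20339024810505 189.7812069671382
[[0.4592, 0.5887, -0.6653, 1.541], [0.8883, -0.2987, 0.3488, -0.5541], [0.0066, -0.7511, -0.6601, 1.1822], [0.0, 0.0, 0.0, 1.0]]
side 467.6751003168674 467.6751003168674 252.53741435090842 183.8546164556583
[[-0.9997, -0.0259, -0.0051, 0.5077], [-0.0123, 0.6293, -0.7771, 1.3405], [0.0233, -0.7767, -0.6294, 1.1934], [0.0, 0.0, 0.0, 1.0]]
wrist 297.3186396354542 297.3186396354542 256.463891722262 189.1973554967209
[[0.0005, -0.2737, 0.9618, -0.1211], [1.0, -0.0001, -0.0005, 0.0009], [0.0003, 0.9618, 0.2737, -0.069], [0.0, 0.0, 0.0, 1.0]]
0.15 [0.22046409 0.584396   0.25271146] [ 0.28216114  1.55243455 -0.28404672] 0.0851522329764184 [0.1704962  0.53054861 0.08591831]
```

View pics/scene0.png

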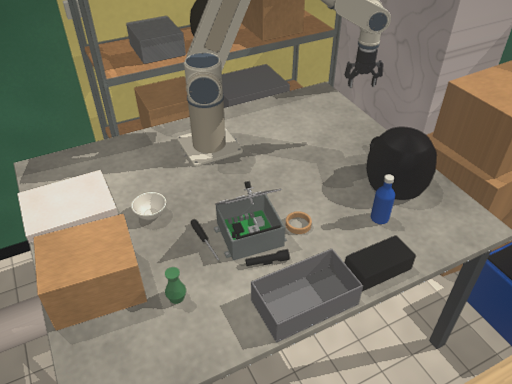

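View pics/side0.png

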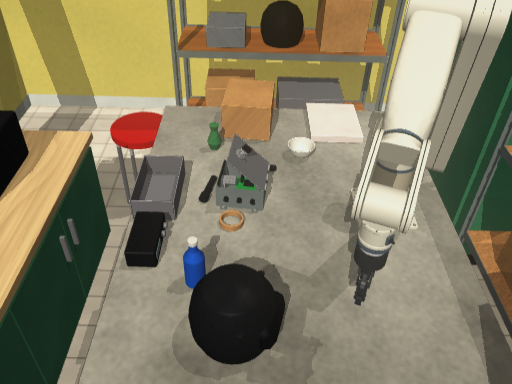

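View pics/wrist0.png

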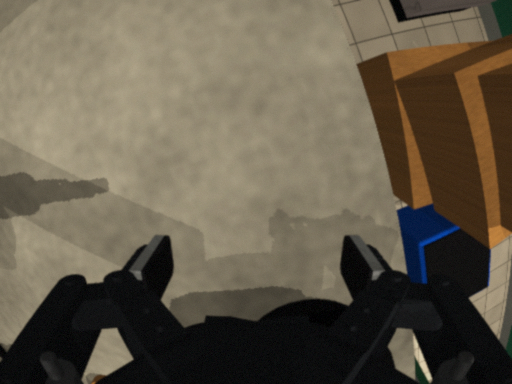

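Run:
```python
import cv2
a=cv2.imread("pics/scene0.png")[170:275,180:330]; cv2.imwrite("pics/z1.png",cv2.resize(a,None,fx=5,fy=5,interpolation=cv2.INTER_CUBIC))
a=cv2.imread("pics/side0.png")[125:240,190:310]; cv2.imwrite("pics/z2.png",cv2.resize(a,None,fx=5,fy=5,interpolation=cv2.INTER_CUBIC))
```

```text
(no output)
```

View pics/z1.png

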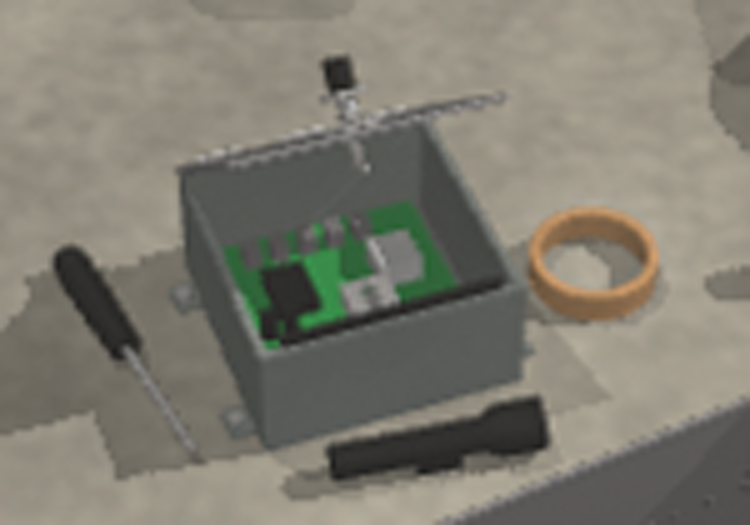

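View pics/z2.png

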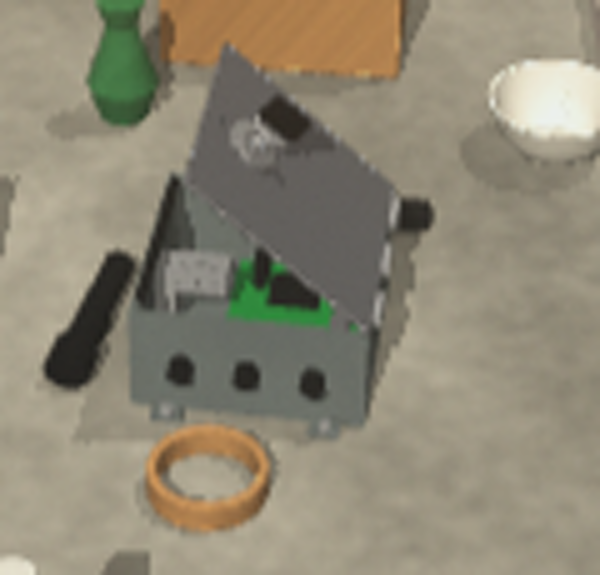

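```bash
cat > h.py <<'E'
import numpy as np,cv2
from scipy.spatial.transform import Rotation as R
CAM={"scene":(471.6966,261.2034,189.7812,np.array([[0.4592,0.5887,-0.6653,1.541],[0.8883,-0.2987,0.3488,-0.5541],[0.0066,-0.7511,-0.6601,1.1822]])),
"side":(467.6751,252.5374,183.8546,np.array([[-0.9997,-0.0259,-0.0051,0.5077],[-0.0123,0.6293,-0.7771,1.3405],[0.0233,-0.7767,-0.6294,1.1934]]))}
def ray(n,u,v):
    f,cx,cy,T=CAM[n]; d=T[:,:3]@np.array([(u-cx)/f,(v-cy)/f,1]); return T[:,3],d/np.linalg.norm(d)
def plane(n,u,v,z):
    o,d=ray(n,u,v); return o+d*(z-o[2])/d[2]
def tri(p1,p2):
    o1,d1=ray(*p1);o2,d2=ray(*p2)
    s=np.linalg.lstsq(np.c_[d1,-d2],o2-o1,rcond=None)[0]
    a=o1+d1*s[0];b=o2+d2*s[1]; return (a+b)/2,np.linalg.norm(a-b)
def proj(n,p):
    f,cx,cy,T=CAM[n]; q=T[:,:3].T@(np.asarray(p)-T[:,3]); return np.array([cx+f*q[0]/q[2],cy+f*q[1]/q[2]])
E
python3 - <<'E'
from h import *
s=lambda u,v:("scene",180+(u-2)/5,170+(v-2)/5); d=lambda u,v:("side",190+(u-2)/5,125+(v-2)/5)
for nm,p,z in [("near(+x,-y)",s(265,357),.09),("right(+x,+y)",s(525,285),.09),("rl(-x,-y)",s(182,172),.09),("rr(-x,+y)",s(425,122),.09),("near base",s(265,447),0),("right base",s(522,375),0),
 ("side hinge+y",d(366,330),.09),("side stud+y",d(132,312),.09),("side base stud",d(132,403),0),("side base hinge",d(365,425),0)]:
    print(nm,np.round(plane(*p,z),4))
w=tri(s(339,74),d(285,117)); print("wing",w)
print("freecorner+y?",tri(s(505,97),d(190,177)))
E
```

```text
near(+x,-y) [ 0.6149 -0.1677  0.09  ]
right(+x,+y) [0.634  0.0077 0.09  ]
rl(-x,-y) [ 0.4357 -0.1471  0.09  ]
rr(-x,+y) [0.4652 0.0234 0.09  ]
near base [ 0.6103 -0.1689  0.    ]
right base [0.6316 0.0109 0.    ]
side hinge+y [0.4604 0.0161 0.09  ]
side stud+y [0.634  0.0022 0.09  ]
side base stud [0.6363 0.0026 0.    ]
side base hinge [0.4579 0.0208 0.    ]
wing (array([ 0.52478963, -0.07119493,  0.21720512]), np.float64(0.001933968108438919))
freecorner+y? (array([0.59107048, 0.00995908, 0.2188858 ]), np.float64(0.004766809022048207))
```

```bash
cat >> h.py <<'E'
C=np.array([.5365,-.072,0]); YAW=-.103
U=R.from_euler('z',YAW).as_matrix()
def w(x,y,z): return C+U@np.array([x,y,z])
def ori(jaw):  # jaw: angle of tool y axis rel. to unit y (rad ccw)
    a=YAW+jaw; y=np.array([-np.sin(a),np.cos(a),0]); x=np.array([0,0,-1.]); return R.from_matrix(np.c_[x,y,np.cross(x,y)]).as_rotvec()
E
python3 - <<'E'
from h import *
from rig import manip
print(R.from_rotvec(manip.get_ee_rot()).as_matrix().round(3))
for jaw in (0,np.pi):
  for j in (jaw,jaw-np.pi/2):
    q=manip.solve_ik(w(.048,0,.15),ori(j)); print(j,None if q is None else np.round(q,3))
for a in (.74,0): 
  c,s=np.cos(a),np.sin(a); print(w(-.092+.155*c-.004*s,0,.092+.155*s+.004*c), w(-.092+.14*c-.038*s,0,.092+.14*s+.038*c))
E
```

```text
[[-0.     0.353  0.936]
 [-0.001  0.936 -0.353]
 [-1.    -0.001 -0.   ]]
0 [-0.151  0.506  1.777 -0.     0.858 -1.619]
-1.5707963267948966 [-0.151  0.506  1.777 -0.     0.858 -0.048]
3.141592653589793 [-0.151  0.506  1.777  0.     0.858  1.523]
1.5707963267948966 None
[ 0.55616072 -0.07403225  0.1994685 ] [ 0.52233811 -0.07053615  0.21446211]
[ 0.59916611 -0.07847753  0.096     ] [ 0.58424561 -0.07693526  0.13      ]
```

Run:
```python
from h import *
from rig import manip
p=manip.get_position(); p[2]=.42
manip.servo_line(p,rate=.3)
print(manip.get_time())
manip.move_to(w(.05,0,.34),ori(0)); print(manip.get_time(),manip.get_position(),manip.get_contact_force())
np.save("wp.npy",np.r_[manip.get_position(),manip.get_ee_rot()])
c=manip.camera("wrist"); cv2.imwrite("pics/w1.png",c["image"][:,:,::-1])
```

```text
0.8583
3.5417 [ 0.58638849 -0.07642325  0.34008961] [-0.55993623  0.59612678 -0.56514186]
```

View pics/w1.png

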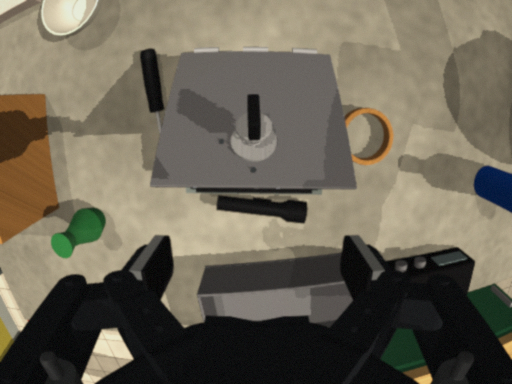

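```bash
cat >> h.py <<'E'
MT=np.array([[0.0005,-0.2737,0.9618,-0.1211],[1,-0.0001,-0.0005,0.0009],[0.0003,0.9618,0.2737,-0.069],[0,0,0,1]])
def wray(pose,u,v):
    f=297.3186; x,y=u-256.464,v-189.197; r=np.hypot(x,y); t=r/f
    d=np.array([np.sin(t)*x/max(r,1e-9),np.sin(t)*y/max(r,1e-9),np.cos(t)])
    M=R.from_rotvec(pose[3:]).as_matrix()
    return pose[:3]+M@MT[:3,3], M@(MT[:3,:3]@d)
def wplane(pose,u,v,z):
    o,d=wray(pose,u,v); return o+d*(z-o[2])/d[2]
def unit(p): return U.T@(np.asarray(p)-C)
E
python3 - <<'E'
from h import *
p=np.load("wp.npy")
for u,v,z in [(180,52,.096),(330,52,.096),(254,141,.0),(152,187,.216),(356,188,.216),(254,187.5,.216)]:
    o,d=wray(p,u,v); P=wplane(p,u,v,z); print(u,v,P.round(4),unit(P).round(4))
# cover angle from free edge: ray vs circle r=.184 about hinge in unit xz
from scipy.optimize import brentq
o,d=wray(p,254,187.5); o=unit(o); d=U.T@d
g=lambda s:np.hypot(*( (o+d*s)[[0,2]]-[-.092,.092]))-.184
s=brentq(g,0.02,.13 if g(.13)<0 else .2); q=o+d*s; print(q,np.arctan2(q[2]-.092,q[0]+.092))
E
```

```text
180 52 [ 0.4368 -0.155   0.096 ] [-0.0906 -0.0928  0.096 ]
330 52 [0.456  0.0286 0.096 ] [-0.0905  0.0918  0.096 ]
254 141 [ 0.5705 -0.0779  0.    ] [ 0.0345 -0.0024  0.    ]
152 187 [ 0.5757 -0.1683  0.216 ] [ 0.0489 -0.0917  0.216 ]
356 188 [0.5952 0.0125 0.216 ] [0.0497 0.0901 0.216 ]
254 187.5 [ 0.5855 -0.0777  0.216 ] [ 0.0494 -0.0006  0.216 ]Traceback (most recent call last):
  File "<stdin>", line 9, in <module>
    r = _zeros._brentq(f, a, b, xtol, rtol, maxiter, args, full_output, disp)
ValueError: f(a) and f(b) must have different signs
```

Run:
```python
from h import *
from rig import manip
t=.009; r=.155
def tcp(a,e=0):
    c,s=np.cos(a),np.sin(a); return w(-.092+r*c-.004*s,0,.092+r*s+.004*c+t+e)
manip.servo_line(tcp(.95,.02),ori(0),rate=.2)
f0=manip.get_contact_force(); print(manip.get_time(),f0)
log=[]
for a in np.arange(.95,-.02,-.04):
    manip.servo_line(tcp(a),rate=.06)
    f=manip.get_contact_force()-f0; z=manip.get_position()[2]
    log.append((round(a,2),round(z,4),*f.round(1)))
    if f[2]>5 or np.linalg.norm(f)>12: break
print(manip.get_time()); [print(*l) for l in log]
c=manip.camera("side"); cv2.imwrite("pics/s2.png",cv2.resize(c["image"][100:260,160:330,::-1],None,fx=3,fy=3))
```

```text
4.275 [ 0.83491925  0.0167814  -0.80115613]
10.7583
0.95 0.229 -1.0 0.0 0.8
0.91 0.2258 -0.8 -0.3 -0.0
0.87 0.2218 -0.6 0.2 0.5
0.83 0.2178 -0.8 0.4 -0.1
0.79 0.2136 -0.5 0.4 1.0
0.75 0.2092 -0.4 -0.1 0.2
0.71 0.2047 -1.4 -0.2 1.0
0.67 0.2001 -0.4 0.7 1.1
0.63 0.1952 -0.4 0.1 0.4
0.59 0.1902 -1.2 -0.8 1.6
0.55 0.185 -0.7 -1.3 1.0
0.51 0.1798 -0.8 0.6 1.0
0.47 0.1744 -1.4 -0.7 0.6
0.43 0.1688 -0.5 -0.2 0.8
0.39 0.1632 -0.6 0.6 0.1
0.35 0.1575 -1.3 0.4 -0.1
0.31 0.1517 -0.4 0.4 -0.3
0.27 0.1457 -1.0 -1.0 1.0
0.23 0.1398 -1.3 1.3 1.8
0.19 0.1337 0.1 -0.5 1.0
0.15 0.1276 -0.8 0.3 1.0
0.11 0.1215 -0.5 -0.6 0.7
0.07 0.1154 -1.1 0.7 0.4
0.03 0.1093 -1.4 -0.2 1.1
-0.01 0.1036 0.1 0.4 4.4
```

View pics/s2.png

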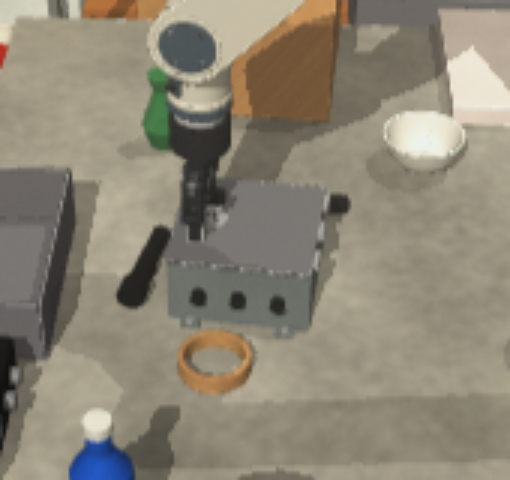

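Run:
```python
from h import *
from rig import manip
manip.servo_line(w(.07,0,.21),ori(0),rate=.2); manip.hold(.2)
p=np.r_[manip.get_position(),manip.get_ee_rot()]
np.save("wp2.npy",p); print(manip.get_time(),p)
c=manip.camera("wrist"); cv2.imwrite("pics/w2.png",c["image"][:,:,::-1])
c=manip.camera("scene"); cv2.imwrite("pics/s3.png",c["image"][:,:,::-1])
```

```text
11.6917 [ 0.6051351  -0.07904839  0.20828267  0.0811836   1.57234378 -0.08067858]
```

View pics/w2.png

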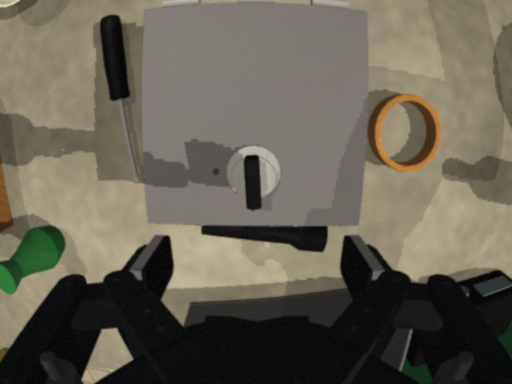

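Run:
```python
from h import *
im=cv2.imread("pics/w2.png"); p=np.load("wp2.npy")
m=(im.max(2)<45).astype(np.uint8); m[:140]=0;m[222:]=0;m[:,:235]=0;m[:,280:]=0
n,l,s,c=cv2.connectedComponentsWithStats(m); i=1+np.argmax(s[1:,4]); print(s[i],c[i])
for v in range(153,214,4):
    x=np.where(l[v]==i)[0]
    if len(x): print(v,x.min(),x.max(),unit(wplane(p,x.min()-.5,v,.145)).round(4)[:2],unit(wplane(p,x.max()+.5,v,.145)).round(4)[:2])
print("flange",[unit(wplane(p,u,v,.123)).round(4) for u,v in [(254,173),(227,173),(281,173),(254,146),(254,200)]])
print("cover",[unit(wplane(p,u,v,.096)).round(4) for u,v in [(146,222),(362,225),(143,10),(368,10)]])
cv2.imwrite("pics/z3.png",cv2.resize(im[130:240,200:310],None,fx=5,fy=5,interpolation=cv2.INTER_CUBIC))
```

```text
[244 156  17  53 727] [252.20632737 182.01788171]
157 246 257 [ 0.0313 -0.006 ] [0.0313 0.0015]
161 245 257 [ 0.0338 -0.0067] [0.0338 0.0015]
165 245 258 [ 0.0364 -0.0067] [0.0364 0.0022]
169 245 258 [ 0.039  -0.0067] [0.039  0.0022]
173 245 258 [ 0.0416 -0.0067] [0.0416 0.0022]
177 245 258 [ 0.0442 -0.0068] [0.0442 0.0022]
181 246 259 [ 0.0468 -0.0062] [0.0468 0.0028]
185 246 259 [ 0.0495 -0.0062] [0.0495 0.0028]
189 246 259 [ 0.0522 -0.0062] [0.0522 0.0028]
193 246 259 [ 0.0548 -0.0062] [0.0548 0.0028]
197 247 259 [ 0.0576 -0.0056] [0.0576 0.0028]
201 247 260 [ 0.0603 -0.0056] [0.0603 0.0035]
205 247 260 [ 0.063  -0.0057] [0.063  0.0035]
flange [array([ 0.0465, -0.0009,  0.123 ]), array([ 0.0465, -0.0202,  0.123 ]), array([0.0465, 0.0184, 0.123 ]), array([ 0.0271, -0.0009,  0.123 ]), array([ 0.0667, -0.0009,  0.123 ])]
cover [array([ 0.0963, -0.0973,  0.096 ]), array([0.0991, 0.0946, 0.096 ]), array([-0.0868, -0.0923,  0.096 ]), array([-0.0865,  0.0923,  0.096 ])]
```

View pics/z3.png

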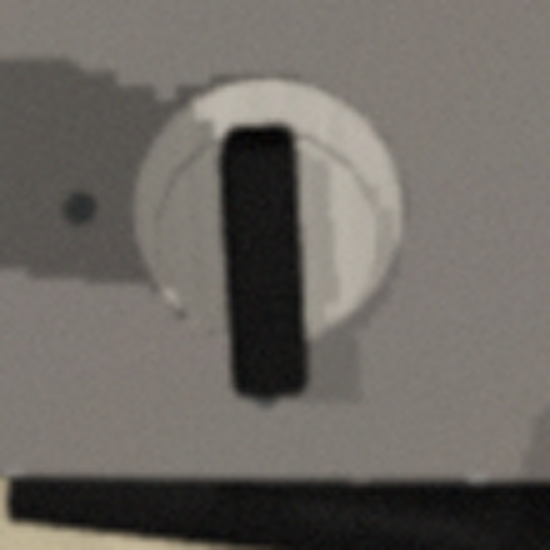

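```bash
cat >> h.py <<'E'
def F(manip,n=6):
    a=[]
    for _ in range(n):
        manip.hold(.01); a.append(manip.get_contact_force())
    return np.mean(a,0)
E
python3 - <<'E'
from h import *
from rig import manip
manip.command_gripper(.035,f_grip=35)
X,Y=.0475,-.0012
manip.servo_line(w(X,Y,.185),ori(0),rate=.2)
f0=F(manip,12); tq0=manip.get_torque(); np.save("f0.npy",f0)
print(manip.get_time(),f0)
manip.servo_line(w(X,Y,.151),ori(0),rate=.06)
print("down",U.T@(F(manip)-f0))
manip.command_gripper(.0,f_grip=35)
print("grip",manip.get_width(),U.T@(F(manip)-f0),manip.get_torque()-tq0,unit(manip.get_position()),manip.get_time())
c=manip.camera("wrist"); cv2.imwrite("pics/w4.png",c["image"][:,:,::-1])
c=manip.camera("side"); cv2.imwrite("pics/s4.png",cv2.resize(c["image"][100:230,160:330,::-1],None,fx=4,fy=4))
E
```

```text
12.75 [ 0.28169452 -0.16798052  0.41657464]
down [-0.19140044  0.20524899 -0.20426476]
grip 0.008875593060379912 [-0.83717338 -5.14847786  0.73568007] [-0.8932358   0.24242914  0.01593919] [ 0.04762021 -0.00204471  0.15146369] 13.9083
```

View pics/w4.png

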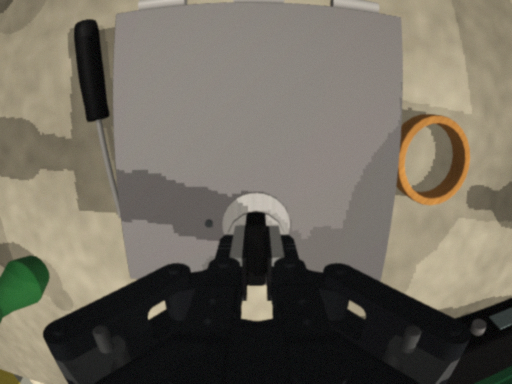

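View pics/s4.png

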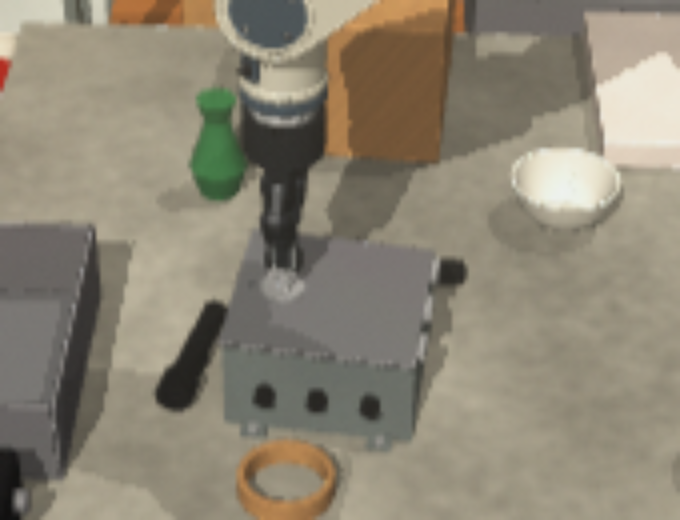

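Run:
```python
from h import *
from rig import manip
f0=np.load("f0.npy")
X,Y=.0477,-.0021
manip.servo_line(w(X,Y,.151),ori(0),rate=.02)
f=U.T@(F(manip)-f0); print("centred",f.round(2),unit(manip.get_position()).round(5))
zc=.151; log=[]; cnt=0; pz=manip.get_position()[2]
why="range"
while zc>.124:
    fz=f[2]; dz=.0006 if fz<6 else .0003
    zc-=dz
    manip.servo_line(w(X,Y,zc),ori(0),rate=.008)
    f=U.T@(F(manip,4)-f0); z=manip.get_position()[2]
    mv=(pz-z)/dz; pz=z
    log.append((round(zc*1e3,2),round(z*1e3,2),round(mv,2),*f.round(1)))
    cnt=cnt+1 if (f[2]>10 and mv<.45) else 0
    if cnt>=2: why="bottom";break
    if f[2]>21 or np.hypot(f[0],f[1])>14: why="force";break
print(why,manip.get_time()); [print(*l) for l in log]
```

```text
centred [-2.57 -2.15  3.44] [ 0.04771 -0.00227  0.15132]
bottom 29.0417
150.4 150.55 1.27 -2.1 -3.3 4.6
149.8 149.96 0.99 -1.6 -3.7 4.4
149.2 149.44 0.86 -1.6 -3.6 4.9
148.6 149.02 0.7 -1.9 -3.4 6.6
148.3 148.77 0.83 -1.8 -3.8 7.0
148.0 148.46 1.03 -2.7 -3.4 7.1
147.7 148.19 0.89 -1.8 -3.1 7.3
147.4 147.91 0.93 -1.9 -3.0 7.3
147.1 147.63 0.94 -2.1 -3.1 7.5
146.8 147.34 0.97 -1.9 -3.2 7.6
146.5 147.06 0.94 -1.8 -3.3 7.6
146.2 146.79 0.9 -1.9 -2.9 8.2
145.9 146.49 1.0 -1.8 -3.5 8.4
145.6 146.22 0.89 -1.5 -3.1 8.3
145.3 145.93 0.97 -2.2 -3.2 8.4
145.0 145.65 0.94 -2.3 -3.3 8.5
144.7 145.37 0.93 -2.3 -3.5 8.4
144.4 145.11 0.88 -2.1 -3.7 8.8
144.1 144.82 0.95 -1.7 -3.3 8.6
143.8 144.5 1.08 -1.8 -3.2 8.5
143.5 144.24 0.87 -2.2 -3.6 8.9
143.2 143.97 0.9 -2.3 -3.1 9.3
142.9 143.68 0.95 -2.4 -3.6 9.2
142.6 143.38 1.01 -2.0 -3.3 9.1
142.3 143.1 0.93 -1.8 -3.2 9.7
142.0 142.8 1.0 -2.3 -2.9 9.4
141.7 142.54 0.88 -2.2 -3.4 9.8
141.4 142.26 0.93 -2.2 -3.5 9.7
141.1 142.0 0.84 -2.0 -2.8 9.5
140.8 141.71 0.99 -2.5 -3.5 9.8
140.5 141.42 0.96 -2.2 -3.4 9.8
140.2 141.15 0.9 -2.0 -3.6 9.9
139.9 140.87 0.93 -2.0 -3.5 10.3
139.6 140.59 0.95 -1.8 -3.7 10.7
139.3 140.32 0.89 -1.8 -3.4 10.7
139.0 140.07 0.83 -2.4 -3.3 10.7
138.7 139.76 1.04 -2.0 -3.3 10.8
138.4 139.49 0.88 -3.0 -3.5 11.0
138.1 139.2 0.99 -2.7 -3.5 11.6
137.8 138.93 0.87 -2.3 -3.5 11.6
137.5 138.62 1.04 -2.5 -3.5 11.5
137.2 138.36 0.86 -2.5 -3.4 12.0
136.9 138.06 1.02 -2.4 -3.3 11.7
136.6 137.79 0.89 -2.9 -3.8 11.8
136.3 137.49 1.0 -2.4 -3.6 12.4
136.0 137.22 0.89 -3.1 -3.3 12.4
135.7 136.94 0.94 -2.7 -3.6 12.4
135.4 136.66 0.92 -3.2 -3.5 12.8
135.1 136.4 0.89 -3.4 -3.4 12.6
134.8 136.12 0.92 -3.0 -4.1 13.1
134.5 136.0 0.41 -3.5 -3.7 14.4
134.2 135.89 0.36 -3.1 -3.3 15.8
```

Run:
```python
from h import *
from rig import manip
f0=np.load("f0.npy")
X,Y=.0474,-.0025
zc=.136
manip.servo_line(w(X,Y,zc),ori(0),rate=.01)
f=U.T@(F(manip)-f0); z=manip.get_position()[2]; print(f.round(2),z)
for _ in range(4):
    e=.1371-z
    if abs(e)<.00015: break
    zc+=e; manip.servo_line(w(X,Y,zc),ori(0),rate=.01); F(manip); z=manip.get_position()[2]
f=U.T@(F(manip)-f0); t0=manip.get_torque()
print("lifted",zc,z,f.round(2),t0.round(3),manip.get_time())
for k in range(1,5):
    manip.servo_line(w(X,Y,zc),ori(-.08*k),rate=.05)
    f=U.T@(F(manip,4)-f0); t=manip.get_torque()-t0
    M=R.from_rotvec(manip.get_ee_rot()).as_matrix(); a=np.arctan2(-M[0,1],M[1,1])-YAW
    print(k,round(a,3),manip.get_position()[2].round(5),f.round(1),t.round(3),round(manip.get_time(),2),round(manip.get_width(),4))
    if abs(t[2])>.15: print("STOP");break
```

```text
[-1.92 -1.78 12.61] 0.13741629990339227
lifted 0.13568370009660774 0.1370985146244151 [-1.93 -2.28 12.33] [-0.29   0.657 -0.01 ] 29.775
1 -0.08 0.13711 [-1.9 -1.5 12.9] [ 0.136 -0.055 -0.02 ] 30.06 0.0093
2 -0.16 0.13711 [-1.9 -1.2 12.7] [ 0.186 -0.081 -0.005] 30.34 0.0093
3 -0.24 0.13712 [-1.8 -0.5 12.4] [ 0.353 -0.119 -0.002] 30.62 0.0091
4 -0.32 0.13711 [-2.1 -0.4 12.4] [ 0.425 -0.111 -0.013] 30.91 0.0093
```

Run:
```python
from h import *
from rig import manip
f0=np.load("f0.npy"); X,Y,zc=.0474,-.0025,.13568
t0=manip.get_torque()
for a in list(np.arange(.4,1.5,.1))+[1.5,1.57]:
    manip.servo_line(w(X,Y,zc),ori(-a),rate=.05)
    f=U.T@(F(manip,4)-f0); t=manip.get_torque()-t0
    print(round(a,2),manip.get_position()[2].round(5),f.round(1),t.round(3),round(manip.get_time(),2))
    if abs(t[2])>.2 or np.hypot(f[0],f[1])>12: print("STOP");break
print(unit(manip.get_position()))
c=manip.camera("wrist"); cv2.imwrite("pics/w5.png",c["image"][:,:,::-1])
c=manip.camera("scene"); cv2.imwrite("pics/s5.png",cv2.resize(c["image"][140:270,170:340,::-1],None,fx=4,fy=4,interpolation=cv2.INTER_CUBIC))
```

```text
0.4 0.13715 [-1.9  0.2 12.7] [ 0.099 -0.087 -0.003] 31.19
0.5 0.13716 [-1.4  0.7 12.7] [ 0.208 -0.099  0.022] 31.48
0.6 0.13722 [-1.7  1.7 12.5] [ 0.32  -0.151  0.003] 31.76
0.7 0.13721 [-1.   1.9 12.1] [ 0.389 -0.253 -0.019] 32.04
0.8 0.13726 [-1.4  1.9 12.1] [ 0.475 -0.261  0.023] 32.33
0.9 0.13728 [-0.7  3.1 12.2] [ 0.527 -0.358  0.028] 32.61
1.0 0.13732 [-0.5  2.8 12.6] [ 0.659 -0.471  0.048] 32.89
1.1 0.13739 [-0.3  3.2 12.4] [ 0.743 -0.487  0.038] 33.17
1.2 0.13741 [-0.   3.5 12.2] [ 0.774 -0.602  0.025] 33.46
1.3 0.13749 [ 0.2  3.5 12.6] [ 0.791 -0.639  0.021] 33.74
1.4 0.13753 [ 0.3  4.  11.5] [ 0.813 -0.708 -0.025] 34.02
1.5 0.13758 [ 0.5  4.  12.5] [ 0.778 -0.727  0.001] 34.31
1.57 0.13762 [ 1.1  3.3 12.4] [ 0.818 -0.843 -0.004] 34.59
[ 0.0500338  -0.00131933  0.13761686]
```

View pics/w5.png

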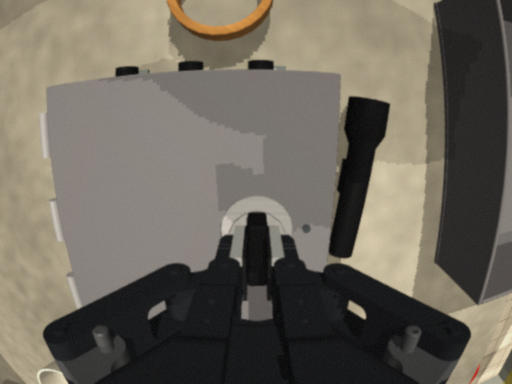

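View pics/s5.png

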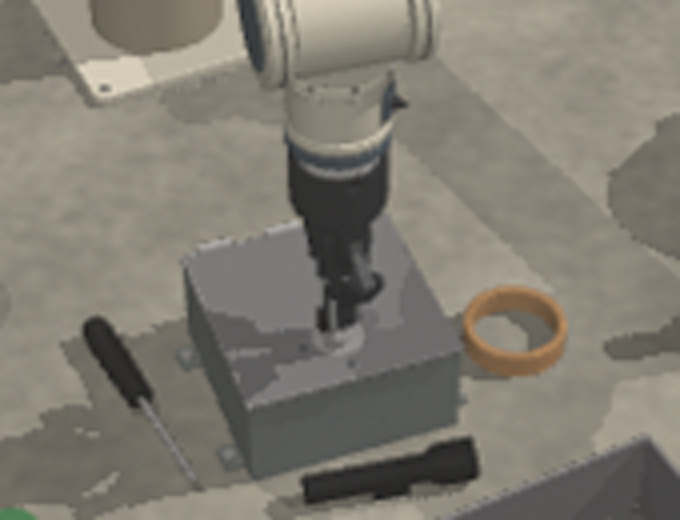

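Run:
```python
from h import *
from rig import manip
f0=np.load("f0.npy"); X,Y,zc=.0474,-.0025,.13568
M=U.T@R.from_rotvec(manip.get_ee_rot()).as_matrix(); print(M.round(3),np.arctan2(-M[0,1],M[1,1]))
f=U.T@(F(manip)-f0)
while f[2]>3.5 and zc<.1435:
    zc+=.0004
    manip.servo_line(w(X,Y,zc),ori(-1.57),rate=.008)
    f=U.T@(F(manip,4)-f0)
    print(round(zc,5),manip.get_position()[2].round(5),f.round(1))
print(manip.get_time())
```

```text
[[ 0.006  1.     0.   ]
 [ 0.002  0.    -1.   ]
 [-1.     0.006 -0.002]] -1.570620835563685
0.13608 0.13801 [ 0.9  3.4 11.9]
0.13648 0.13837 [ 1.3  3.9 11.5]
0.13688 0.13875 [ 1.1  4.2 11.3]
0.13728 0.13912 [ 0.8  3.9 11.5]
0.13768 0.13951 [ 1.2  3.3 10.6]
0.13808 0.1399 [ 1.4  4.1 10.7]
0.13848 0.14024 [ 1.4  3.9 11.1]
0.13888 0.14064 [ 1.5  4.1 10.6]
0.13928 0.14098 [ 1.3  4.  10.3]
0.13968 0.14128 [1.9 3.9 8.9]
0.14008 0.14134 [3.4 3.7 6.5]
0.14048 0.14146 [3.9 3.7 3.5]
0.14088 0.14152 [4.7 3.7 1.1]
38.425
```

Run:
```python
from h import *
from rig import manip
manip.command_gripper(.045)
p=manip.get_position(); p[2]=.21; manip.servo_line(p,rate=.12)
manip.servo_line(w(-.03,0,.3),ori(-1.57),rate=.25); manip.hold(.2)
pp=np.r_[manip.get_position(),manip.get_ee_rot()];np.save("wp6.npy",pp)
print(manip.get_time(),pp,F(manip)-np.load("f0.npy"))
for n in ("wrist","side","scene"):
    c=manip.camera(n); cv2.imwrite(f"pics/{n}6.png",c["image"][:,:,::-1])
a=cv2.imread("pics/side6.png")[125:245,180:310]; b=cv2.imread("pics/scene6.png")[165:285,185:315]
cv2.imwrite("pics/c6.png",cv2.resize(np.hstack([a,b]),None,fx=3,fy=3,interpolation=cv2.INTER_CUBIC))
```

```text
40.4083 [ 0.5067806  -0.06892472  0.29843247  1.28312567  1.16112387 -1.28583089] [-0.35170791  0.10829568 -0.06376845]
```

View pics/wrist6.png

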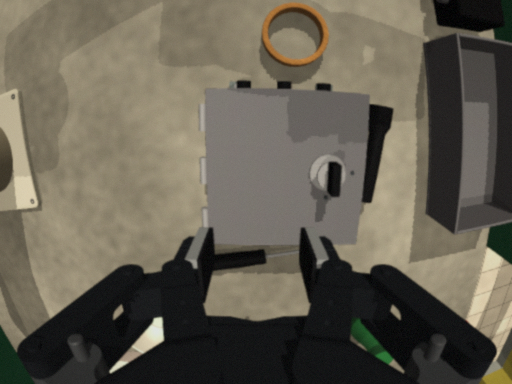

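View pics/c6.png

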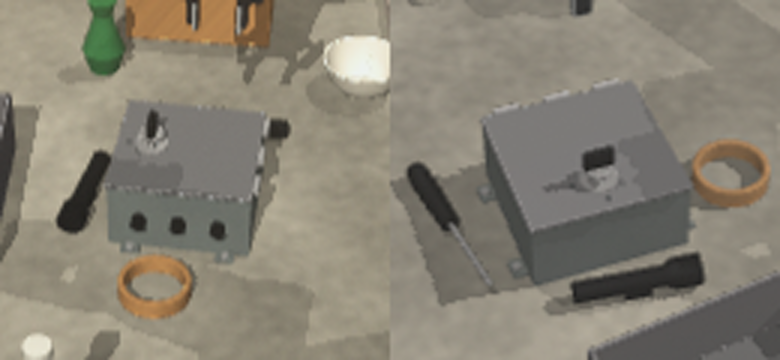

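Run:
```python
from rig import manip
manip.sign_off(); print(manip.get_time())
```

```text
the job is handed in; nothing more can be done
the job is handed in; nothing more can be done
```

The cover is shut and the stud looks locked. I handed the job in at about 40 s of the 72 s allowed; the rig gives no verdict.

- **Closing:** I pushed the cover down onto its seal with open jaws either side of the wing, at about 4 N.
- **Pressing and turning:** I gripped the wing at about 35 N and pressed until the force showed the bottom. Peak force was 15.8 N, about 3 N above the 13 N spring force at that point. I backed off 1 mm and turned the stud clockwise 1.57 rad; it turned freely, with no noticeable moment about its axis.
- **Locking:** As I eased up, the push force fell sharply 5.2 mm above the bottom. That matches the 2.2 + 3 mm expected for the pin seated in its notch. I let go there, still pressing about 1 N, so I did not pull on it.
- **Last checks:** After release, the pictures show the wing across the cover, no visible gap under the cover, the tape, torch and screwdriver where they were, and the robot clear. The other bystanders were not compared. The final cover angle and stud depth were judged from forces and pictures, not measured.
- **Disagreement:** After the turn, the measured tool position was 2.6 mm off the commanded one along the enclosure's x, with only about 1 N of side force there. Sideways force on the tool stayed at about 6 N or less throughout, so I left it.

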